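# Set a board out to the length gauge and hold it for the saw

### The arm

A 7-joint arm with a two-finger parallel gripper is mounted at the origin on the work surface. World frame = base frame: x ahead of the robot, y to its left, z up, the work surface at z = 0. Lengths are in m, angles in rad, forces in N, time in s.
With the tool pointing down it reaches from about 0.425 to 0.875 m from the base axis. Payload 8.4 kg.
Tool frame: the origin (TCP) lies at the very end of the fingers, on their centre line; the grasp point (between the pads) lies 19 mm behind it; z points along the fingers, y is the line along which they close (so a half turn about z gives the same grasp; the last joint's range is limited). The gripper opens to 87 mm and grips with 3 to 60 N. Pads are 19 mm wide; open, the fingers measure 117 mm over their backs; the gripper's body (75 mm by 190 mm) begins 51 mm behind the grasp point.
Start: joints at [-1.21, 0.333, 0.04, 1.465, -0.013, 1.343, -0.059], TCP at [0.288, 0.582, 0.223] pointing down, gripper open.
Joint ranges: [-2.58, 2.58], [-0.38, 2.09], [-1.3, 1.39], [0.25, 2.4], [-1.5, 4.64], [0.08, 2.09], [-2.65, 2.65]. Speed limits (rad/s): [2.22, 2.22, 2.79, 2.79, 3.14, 3.14, 3.14].

### API

Orientations are given as a unit quaternion [x, y, z, w].
In Python, from plant import arm, snapshot, get_calibration, boxes_of gives the robot as it stands. The module is installed in compiled form; this text tells all that it offers. Calls block until the motion is done:
- arm.move_ptp(position, orientation): joint-space move of the TCP to a pose.
- arm.line_to(position, vel=0.15, frame=None, force_limit=None): straight line of the TCP; frame=None keeps the orientation; vel is the mean speed in m/s. With force_limit (N) it stops when the force on the tool has changed by that much, and returns True; else False.
- arm.move_joints(angles): joint-space move.
- arm.grip(opening, f_grip=None): opening from 0.0 (shut) to 1.0 (fully open); f_grip is the grip in N (None keeps the last); returns when the fingers have stopped.
- arm.wait(seconds).
- arm.ik(position, orientation): joint angles nearest the present ones, or None.
- snapshot(name): name is "scene" or "top"; returns the picture (384x512x3 uint8, blue, green, red); there is no depth.
- get_calibration(name): a dict with "fx", "fy", "cx", "cy" (pixels), "R" (3x3) and "t" (3): a world point X has camera coordinates R X + t. Camera axes: x right, y down, z forward; pixel columns grow to the right and rows downward; lengths in m; the calibration is good to about 2 mm. A picture is of the moment at which its call begins. get_calibration takes no time and is no camera call.
A pose or a line that the arm cannot do raises arm.PlanningError and nothing moves.
- arm.job_done(): hands the job in; it is judged then, once.
Trained networks look in the newest picture that a camera, given by its name, has taken for a name from the list of things; names that differ only in an ending like _2 or _b are one class to them, and where a whole thing is asked for, a point or a joint stands for the part that bears it (a point fixed in the world has none). Each returns a list of dicts, best first, with "confidence" (0 to 1); they miss things now and then, are a little off and sometimes report something else, mostly with a low value. They report only what shows in the picture. A call takes as long as a camera call. They do not tell look-alikes from the thing itself.
- boxes_of(camera, query): "location" ([column, row] in pixels, amid what is visible of it).
Readings, each from a call of its own:
- arm.get_time(): time.
- arm.get_joint_positions(): joint angles.
- arm.get_qd(): joint speeds.
- arm.get_joint_efforts(): joint torques, N m.
- arm.get_eef_pos(): TCP position.
- arm.get_ee_rot(): TCP orientation.
- arm.get_force(): force on the tool from outside, world axes, zero at the start.
- arm.get_ft_torque(): the same for the moment, N m.
- arm.get_grip_width(): opening from 0.0 (shut) to 1.0 (fully open).
- arm.get_gripper_force(): force on a finger pad.
Only numpy, scipy, OpenCV 4.12 (cv2) and the standard library are available. Lean on these libraries where they do the work, as an engineer would, in place of code of your own. Each camera call takes 0.05 s, during which the arm holds its last target. There are 200 camera calls.

### The job

Get the board ready for a saw cut: first wipe the three loose wood chips off the sawing block with the scraper block (not with the fingers, and before the board is moved) and put the scraper back down on the bench. Then slide the board outward, flat on the block without lifting it and square to it, until its front end is level with the pointer of the length gauge, and finish while still holding it there, still and level, carried by nothing but the gripper and the block (it overhangs so far that it would tip if let go). Leave the other tools alone.

Things in the scene. Friction and masses are not known exactly. Their poses are not given: they have to be found in the camera images.
- block: sawing block fixed to the bench: wood, 150 (x) x 300 (y) x 60 tall. Origin: centre of its underside on the bench. Its y axis is the outward direction; the outer end face is at y = +150 mm, its top at 60 mm
- board: loose pine board 50 (x) x 300 (y) x 26 thick, about 0.2 kg, lying flat on the block, not quite parallel to it, its front end 100 to 115 mm inside the block's outer end and its tail sticking out behind the block. Origin: centre of its underside; y points to its front end
- board_front (a point): centre of the board's front end face, 13 mm above its underside, axes as the board's
- board_tail (a point): centre of the board's rear end face, 13 mm above its underside
- scraper: scraper block, about 0.15 kg, standing on the bench at the left: a dark straight wooden bar 110 (x) x 16 (y) x 28 tall, with a grip 60 (x) x 26 (y) x 40 tall centred on top of it (68 tall in all). Pinch the grip across its 26 mm. Origin: centre of the bar's underside, z up
- gauge: fixed steel length gauge, 110 tall, on a 50 x 50 foot on the bench beyond the outer end of the block, at the side of the board's path away from the robot; axes parallel to the block's. The post (14 square, collar 22) stands on its origin, a 5 mm wide pointer reaches from it towards the board's path (its -x) at 75 mm height
- gauge_tip (a point): tip of the gauge's pointer, 75 mm above the bench, about 52 mm to the side (block's x) of the block's centre line; the board passes beside it. The mark lies 170 to 200 mm outward of the block's outer end. Axes parallel to the block's
- chip_a: loose wood chip 24 x 18 x 12 lying on the block between the board's front end and the block's outer end. The three chips lie 22 to 45 mm (centres) from the outer end face, within 37 mm of the block's centre line. Origin: underside
- chip_b: loose stepped wood chip 20 x 20 x 16, lying there too; origin: underside
- chip_c: loose wood chip 20 x 16 x 16, lying there too; origin: underside
- chisel: bystander, to be left alone: wood chisel, 230 long, 24 thick, lying on the bench along the far side of the block (all sizes in mm)
- pencil: bystander, to be left alone: carpenter's pencil, 8 thick, 165 long, lying along the robot's side of the block
- mallet: bystander, to be left alone: wooden mallet lying on the bench, head 65 x 110 x 85, beyond the block to the right
- glue: bystander, to be left alone: white glue bottle, 52 dia, 140 tall, right edge of the work area
- square: bystander, to be left alone: try square, blade 150 and stock 110, lying at the left near the robot; origin under the middle of the stock
- jar: bystander, to be left alone: open steel cup, 72 dia, 90 tall, right edge of the work area
- offcut: bystander, to be left alone: short piece of board 50 x 140 x 26, lying at the left edge
Mind the look-alikes: they are no part of the job. Leave any purple look-alike of the scraper alone.

How it is judged:
On the way, in this order (a step that is already met when the one before it is completed fails the run):
1. all three chips wiped off the block while the board still lies where it was (height (world z) of each of chip_a, chip_b, chip_c below 0.04 m and distance of board from where it was at the start of the episode below 0.02 m), for 0.1 s.
2. the scraper stands or lies on the bench again, let go, the board still where it was (height (world z) of scraper below 0.02 m and linear speed of scraper below 0.03 m/s and contact force between the fingers and scraper below 0.1 N and distance of board from where it was at the start of the episode below 0.02 m), for 0.2 s.
At the end, for the whole second after the job is handed in: Board front level with the pointer within 5 mm, square to the block within 4 deg, level within 2.3 deg, underside 55 to 66 mm above the bench, still, held by the fingers (over 2 N), not touching gauge or scraper; chips off the block (below 40 mm); scraper let go, on the bench (origin below 20 mm) (height (world z) of each of chip_a, chip_b, chip_c below 0.04 m and y of board_front in the frame of gauge_tip between -0.005 and 0.005 m and angle between the y axis of board and the y axis of block, either way round below 0.07 rad and angle between board's own z axis and vertical below 0.04 rad and height (world z) of board between 0.055 and 0.066 m and linear speed of board below 0.02 m/s and contact force between the fingers and board above 2 N and contact force between board and gauge below 1 N and contact force between each of board, the fingers and scraper below 0.1 N and height (world z) of scraper below 0.02 m); the arm keeps its last pose, push and grip.
It fails at once if fingers push a chip that is still on the block ((height (world z) of chip_a above 0.055 m and contact force between the fingers and chip_a above 0.3 N) or (height (world z) of chip_b above 0.055 m and contact force between the fingers and chip_b above 0.3 N) or (height (world z) of chip_c above 0.055 m and contact force between the fingers and chip_c above 0.3 N)).
It fails at once if board lifted off the block by more than 15 mm (height (world z) of board above 0.075 m).
It fails at once if board tips (angle between board's own z axis and vertical above 0.15 rad).
It fails at once if a bystander is moved more than 30 mm (distance of any of chisel, pencil, mallet, glue, square, jar, offcut from where it was at the start of the episode above 0.03 m).
It also fails if it takes over 64 s, if anything falls off the work surface, if the arm or the gripper's body presses on something with over 40 N, if the wrist force passes 120 N, or if a joint passes its speed limit or range.

## Working session

There is one attempt and no reset: what is moved stays moved. The work goes in short steps, each a Python script; the robot and the scene stay as the last script left them, time stands still between calls to the robot, and variables do not carry over. Pictures are saved under pics/ and viewed, at most 10 in all, crops included, and the job is handed in when it is done.

```bash
mkdir -p pics; cat > h.py <<'E'
import numpy as np, cv2
from plant import arm, snapshot, get_calibration, boxes_of
def ray(cam,uv,z):
    c=get_calibration(cam);R=np.array(c["R"]);t=np.array(c["t"])
    d=R.T@np.array([(uv[0]-c["cx"])/c["fx"],(uv[1]-c["cy"])/c["fy"],1]);o=-R.T@t
    return o+d*(z-o[2])/d[2]
def proj(cam,X):
    c=get_calibration(cam);p=np.array(c["R"])@np.array(X)+np.array(c["t"])
    return np.array([c["fx"]*p[0]/p[2]+c["cx"],c["fy"]*p[1]/p[2]+c["cy"]])
E
python3 - <<'E'
from h import *
for c in ("top","scene"):
    im=snapshot(c);cv2.imwrite(f"pics/{c}0.png",cv2.resize(im,(800,600),interpolation=cv2.INTER_CUBIC))
    cal=get_calibration(c);print(c,cal["fx"],-np.array(cal["R"]).T@cal["t"],np.round(cal["R"],2).tolist())
    for n,z in dict(block=.06,board=.086,board_front=.073,board_tail=.073,scraper=.068,gauge=.1,gauge_tip=.075,chip_a=.07,chip_b=.07,chip_c=.07).items():
        print(n,[(np.round(b["location"],1).tolist(),round(b["confidence"],2),np.round(ray(c,b["location"],z)[:2],3).tolist()) for b in boxes_of(c,n)])
E
```

```text
top 363.1032110952842 [0.34743172 0.0321505  1.5452502 ] [[0.03, -1.0, 0.02], [-0.99, -0.03, -0.12], [0.12, -0.02, -0.99]]
block [([270.4, 189.5], 0.82, [0.535, -0.088])]
board [([308.7, 187.6], 0.71, [0.544, -0.242]), ([194.1, 164.8], 0.35, [0.624, 0.227])]
board_front [([306.0, 188.8], 0.79, [0.541, -0.233])]
board_tail [([306.2, 187.1], 0.75, [0.548, -0.234])]
scraper [([160.2, 198.8], 0.52, [0.482, 0.36])]
gauge [([197.5, 165.9], 0.69, [0.617, 0.211])]
gauge_tip [([194.3, 167.5], 0.6, [0.615, 0.227]), ([303.7, 186.7], 0.22, [0.549, -0.223])]
chip_a []
chip_b []
chip_c []
scene 483.45057064344195 [ 1.39054117 -0.77364517  1.00900693] [[0.69, 0.73, -0.02], [0.44, -0.44, -0.79], [-0.58, 0.53, -0.62]]
block [([228.7, 230.0], 0.7, [0.588, -0.142])]
board [([185.0, 236.3], 0.62, [0.544, -0.262])]
board_front [([185.3, 241.2], 0.76, [0.549, -0.266]), ([324.2, 187.1], 0.48, [0.66, 0.192])]
board_tail [([188.0, 235.9], 0.88, [0.537, -0.248])]
scraper [([318.9, 153.8], 0.82, [0.522, 0.328]), ([296.8, 133.7], 0.61, [0.379, 0.37]), ([243.5, 197.0], 0.51, [0.514, -0.017])]
gauge [([327.5, 194.5], 0.59, [0.711, 0.144])]
gauge_tip [([325.1, 189.2], 0.88, [0.671, 0.184]), ([253.8, 272.8], 0.16, [0.767, -0.211])]
chip_a [([251.4, 200.8], 0.63, [0.546, -0.014]), ([262.8, 201.7], 0.53, [0.574, 0.008]), ([243.4, 193.5], 0.51, [0.503, -0.007])]
chip_b [([251.4, 200.8], 0.63, [0.546, -0.014]), ([262.8, 201.7], 0.53, [0.574, 0.008]), ([243.4, 193.5], 0.51, [0.503, -0.007])]
chip_c [([251.4, 200.8], 0.63, [0.546, -0.014]), ([262.8, 201.7], 0.53, [0.574, 0.008]), ([243.4, 193.5], 0.51, [0.503, -0.007])]
```

View pics/top0.png

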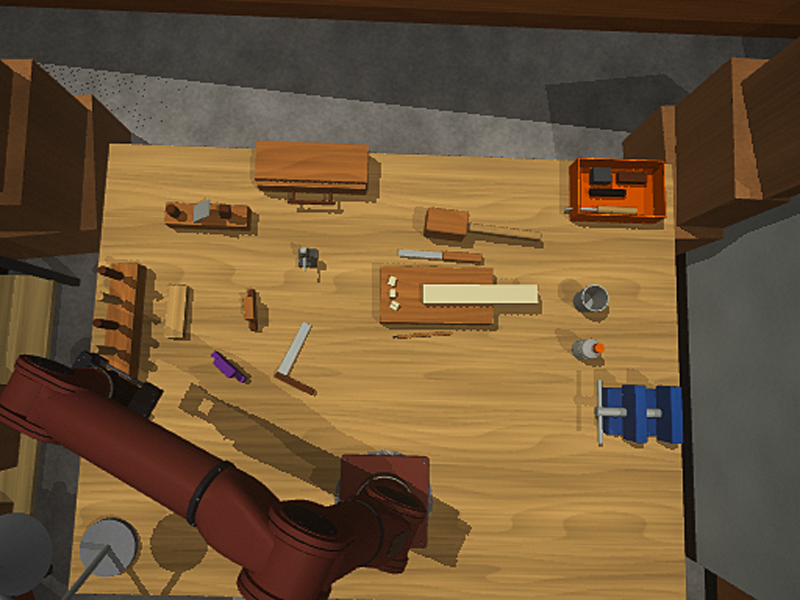

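View pics/scene0.png

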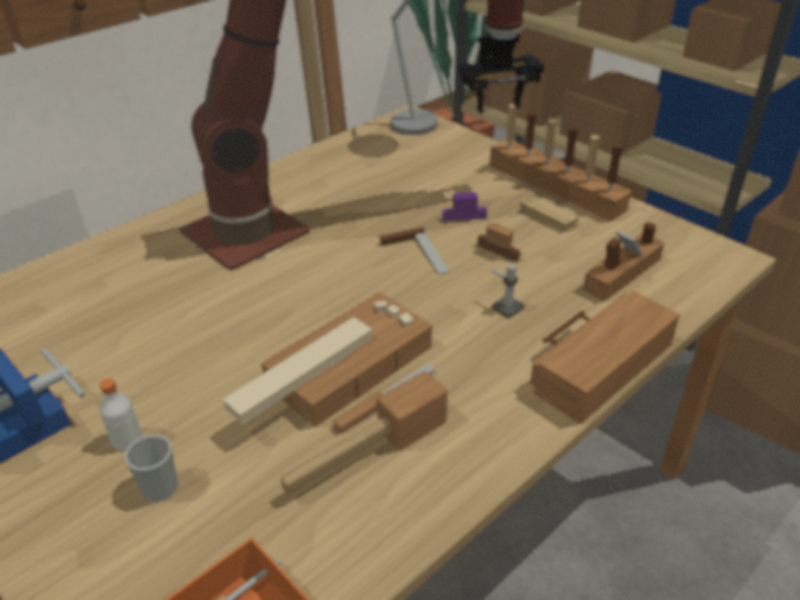

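The top view (800x600 scale) shows the block at columns 380–495 and rows 266–325, the chips near (392,292), the board spanning (423–538, 293), the gauge at (308,260), the brown scraper at (251,310) and the purple look-alike at (230,367). Outward is world +y. Next I'll crop in for exact corners.

```bash
python3 - <<'E'
from h import *
im=snapshot("top");cv2.imwrite("pics/raw_top.png",im)
c=lambda a,b,r,s,k:cv2.resize(im[r:s,a:b],None,fx=k,fy=k,interpolation=cv2.INTER_CUBIC)
cv2.imwrite("pics/c1.png",c(235,355,160,220,6.5))
cv2.imwrite("pics/c2.png",c(145,225,150,220,8))
E
```

```text
(no output)
```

View pics/c1.png

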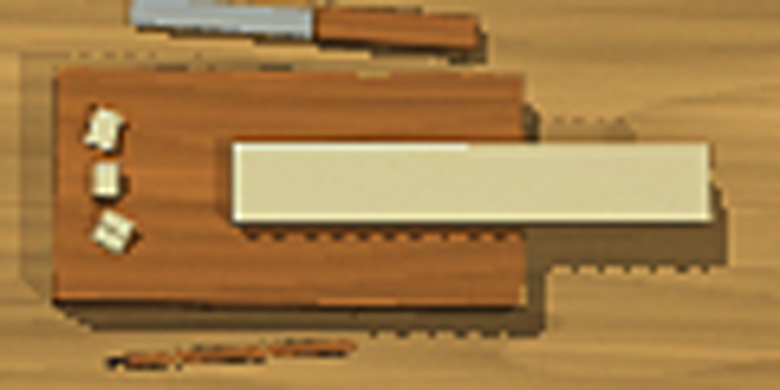

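View pics/c2.png

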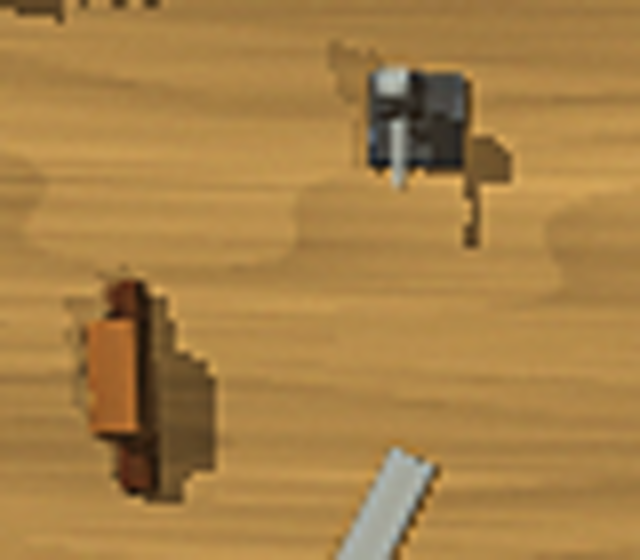

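The crops show the block top corners (57,66), (523,73), (520,305) and (54,300), with the three chips near columns 104–115. The board spans columns 233–711, the pointer tip is at c2 (399,187), and the grip top is at c2 (86–138, 321–435). Converting these to world positions.

```bash
python3 - <<'E'
from h import *
def q(p,o,k,z): return ray("top",[o[0]+(p[0]+.5)/k-.5,o[1]+(p[1]+.5)/k-.5],z)[:2]
A=lambda L,z:np.array([q(p,(235,160),6.5,z) for p in L])
B=lambda L,z:np.array([q(p,(145,150),8,z) for p in L])
def rect(n,P,ix):
    d=(P[ix[0]]-P[ix[1]])+(P[ix[2]]-P[ix[3]])
    print(n,P.round(4).tolist(),"c",P.mean(0).round(4),"ang deg of y-dir vs world y",np.degrees(np.arctan2(-d[0],d[1])).round(2))
rect("block",A([(57,66),(523,73),(520,305),(54,300)],.06),(0,1,3,2))
rect("board",A([(233,142),(710,144),(712,221),(233,221)],.086),(0,1,3,2))
print("chips",A([(104,130),(107,180),(115,231)],.07).round(4).tolist())
print("tip,root",B([(399,187),(399,118)],.075).round(4).tolist())
G=B([(86,322),(135,320),(140,433),(95,437)],.068);rect("grip",G,(0,1,3,2))
print("long dir ang",np.degrees(np.arctan2(*( (G[0]+G[1]-G[2]-G[3])[::-1]))))
print(arm.get_ee_rot(),arm.get_eef_pos(),arm.get_time())
for x in (.55,): 
  from scipy.spatial.transform import Rotation as R
  for a in (0,90,-90,180):
    o=(R.from_euler('z',a,degrees=True)*R.from_euler('x',180,degrees=True)).as_quat()
    print(a,[None if (j:=arm.ik(p,o)) is None else np.round(j,2).tolist() for p in ([.5,.35,.04],[.54,.1,.1],[.54,-.15,.075],[.54,.08,.075])])
E
```

```text
block [[0.6144, 0.0259], [0.6193, -0.2727], [0.4702, -0.2716], [0.4647, 0.0235]] c [ 0.5422 -0.1237] ang deg of y-dir vs world y 1.0
board [[0.565, -0.0854], [0.573, -0.3857], [0.5243, -0.3868], [0.5153, -0.0864]] c [ 0.5444 -0.2361] ang deg of y-dir vs world y 1.63
chips [[0.5725, -0.0049], [0.5407, -0.0077], [0.5085, -0.0135]]
tip,root [[0.5921, 0.2255], [0.6279, 0.2271]]
grip [[0.5186, 0.3822], [0.5204, 0.3574], [0.4628, 0.3516], [0.4601, 0.3742]] c [0.4905 0.3663] ang deg of y-dir vs world y 5.41
long dir ang 6.733951794851428
[ 2.27856093e-01  9.73694819e-01 -1.11864731e-05 -8.68897100e-06] [0.2884111  0.58248112 0.2225502 ] 1.15
0 [[-1.1, 0.45, 0.52, 1.78, -0.26, 0.98, -2.04], [-0.81, 0.26, 0.64, 1.89, -0.18, 1.05, -1.68], [-0.58, 0.41, 0.95, 1.89, -0.38, 1.04, -1.05], [-0.79, 0.29, 0.66, 1.92, -0.21, 1.0, -1.61]]
90 [[-0.94, 0.42, 0.32, 1.77, -0.16, 0.97, -0.56], [-0.73, 0.25, 0.53, 1.88, -0.14, 1.05, -0.14], [-0.58, 0.4, 0.94, 1.89, -0.38, 1.04, 0.52], [-0.7, 0.27, 0.54, 1.91, -0.17, 1.0, -0.08]]
-90 [[-0.61, 0.41, -0.1, 1.75, 0.05, 0.98, 2.42], [0.63, 0.44, -1.09, 1.82, 0.43, 1.15, 2.54], [-0.75, 0.57, 1.22, 1.89, -0.6, 1.11, -2.43], [0.67, 0.48, -1.09, 1.85, 0.47, 1.11, 2.54]]
180 [[-0.78, 0.41, 0.12, 1.76, -0.06, 0.97, 0.93], [-0.61, 0.24, 0.4, 1.88, -0.11, 1.05, 1.4], [-0.5, 0.36, 0.83, 1.89, -0.31, 1.02, 2.03], [-0.6, 0.26, 0.43, 1.91, -0.13, 1.0, 1.45]]
```

```bash
cat >> h.py <<'E'
from scipy.spatial.transform import Rotation as Ro
def down(a): return (Ro.from_euler('z',a,degrees=True)*Ro.from_euler('x',180,degrees=True)).as_quat()
def st(n): print(n,round(arm.get_time(),2),np.round(arm.get_eef_pos(),4),"w",round(arm.get_grip_width()*87,1),"F",np.round(arm.get_force(),1),"g",round(arm.get_gripper_force(),1),flush=True)
E
python3 - <<'E'
from h import *
o=down(186); p=[.4905,.3663]
arm.move_ptp(p+[.16],o)
im=snapshot("scene")
arm.line_to(p+[.036],vel=.12,force_limit=8); st("at")
arm.grip(0.0,30); st("gripped")
arm.line_to(p+[.2],vel=.15); st("up")
o2=down(181)
arm.move_ptp([.541,-.055,.2],o2); st("over")
im=snapshot("scene");cv2.imwrite("pics/s1.png",cv2.resize(im[100:300,150:400],None,fx=3,fy=3,interpolation=cv2.INTER_CUBIC))
E
```

```text
at 3.54 [0.491  0.3667 0.0369] w 86.8 F [-0.2 -0.  -0.1] g 0.0
gripped 4.56 [0.4905 0.3663 0.036 ] w 26.3 F [0.4 0.6 0.3] g 29.3
up 5.8 [0.49   0.3659 0.1988] w 25.9 F [-0.1 -0.  -1.4] g 29.3
over 7.37 [ 0.5413 -0.0533  0.1999] w 26.1 F [-0.2 -0.2 -1.7] g 29.3
```

View pics/s1.png

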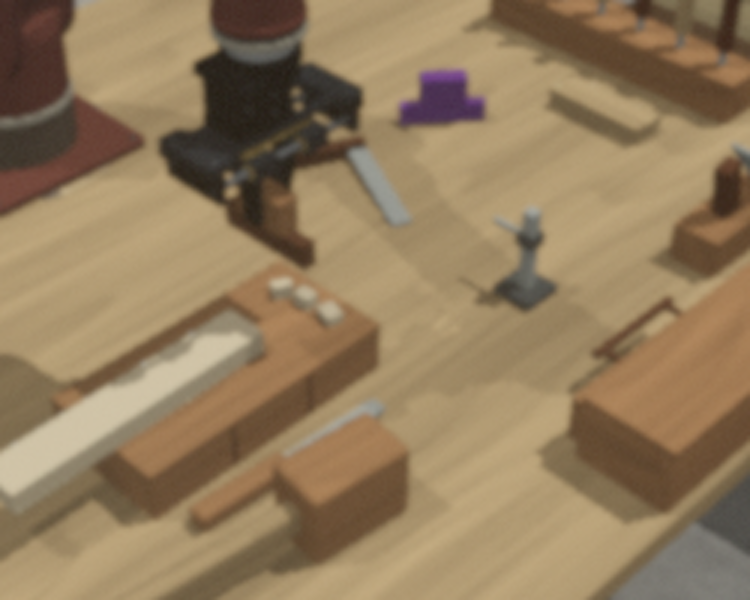

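The scraper is held upright and level above the block, and the chips are untouched at (280–330, 290–312) in this crop. Next: lower, wipe, check.

```bash
python3 - <<'E'
from h import *
arm.line_to([.541,-.055,.108],vel=.12)
print(arm.line_to([.541,-.055,.088],vel=.02,force_limit=4)); st("touch")
z=arm.get_eef_pos()[2]+.001
arm.line_to([.541,-.055,z],vel=.03)
arm.line_to([.539,.072,z],vel=.05); st("wiped")
arm.line_to([.539,.072,.2],vel=.15)
im=snapshot("scene")
print([(np.round(b["location"],0).tolist(),round(b["confidence"],2)) for b in boxes_of("scene","chip_a")])
cv2.imwrite("pics/s2.png",cv2.resize(im[130:260,180:380],None,fx=4,fy=4,interpolation=cv2.INTER_CUBIC))
E
```

```text
True
touch 8.99 [ 0.541  -0.0542  0.0955] w 26.0 F [-0.4  2.2  3.7] g 29.8
wiped 11.93 [0.539  0.0718 0.0965] w 25.9 F [-0.5  0.2 -1.7] g 29.7
[]
```

View pics/s2.png

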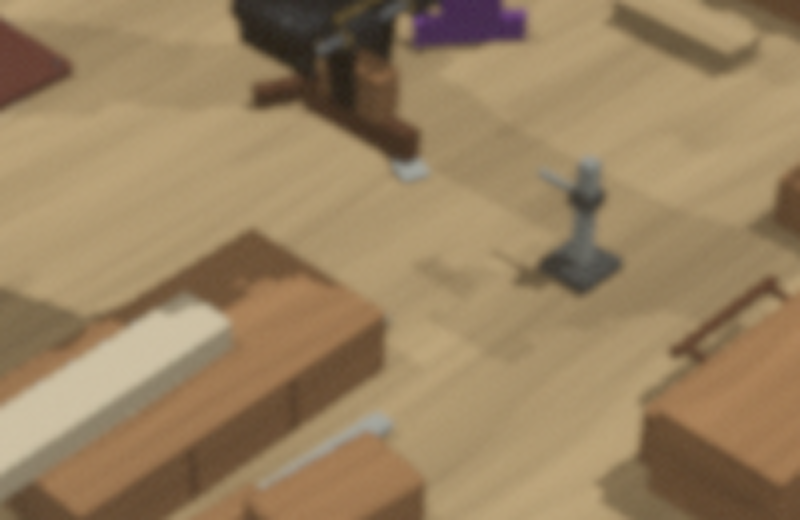

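All three chips are off the block, hidden behind its end, and the board hasn't moved. Next: put the scraper back and grip the board.

```bash
python3 - <<'E'
from h import *
arm.move_ptp([.4905,.3663,.13],down(186))
arm.line_to([.4905,.3663,.05],vel=.12)
print(arm.line_to([.4905,.3663,.030],vel=.02,force_limit=3)); st("down")
arm.grip(1.0); arm.wait(.3); st("released")
arm.line_to([.4905,.3663,.2],vel=.15)
b=down(91)
arm.move_ptp([.5438,-.226,.16],b)
arm.line_to([.5438,-.226,.080],vel=.1,force_limit=8)
print(arm.line_to([.5438,-.226,.0645],vel=.03,force_limit=6)); st("board")
im=snapshot("scene")
print("chips",[(np.round(x["location"],0).tolist(),round(x["confidence"],2)) for x in boxes_of("scene","chip_a")])
print("scr",[(np.round(x["location"],0).tolist(),round(x["confidence"],2)) for x in boxes_of("scene","scraper")])
cv2.imwrite("pics/s3.png",cv2.resize(im[100:300,130:390],None,fx=3,fy=3,interpolation=cv2.INTER_CUBIC))
E
```

```text
True
down 15.58 [0.4903 0.3667 0.0354] w 25.7 F [0.3 0.7 3.7] g 29.9
released 17.08 [0.4898 0.3659 0.0347] w 87.4 F [-0.3  0.2 -0.7] g 0.0
False
board 22.08 [ 0.5438 -0.2261  0.0645] w 86.8 F [ 0.5 -0.5  0. ] g 0.0
chips []
scr [([298.0, 132.0], 0.91), ([319.0, 156.0], 0.88)]
```

View pics/s3.png

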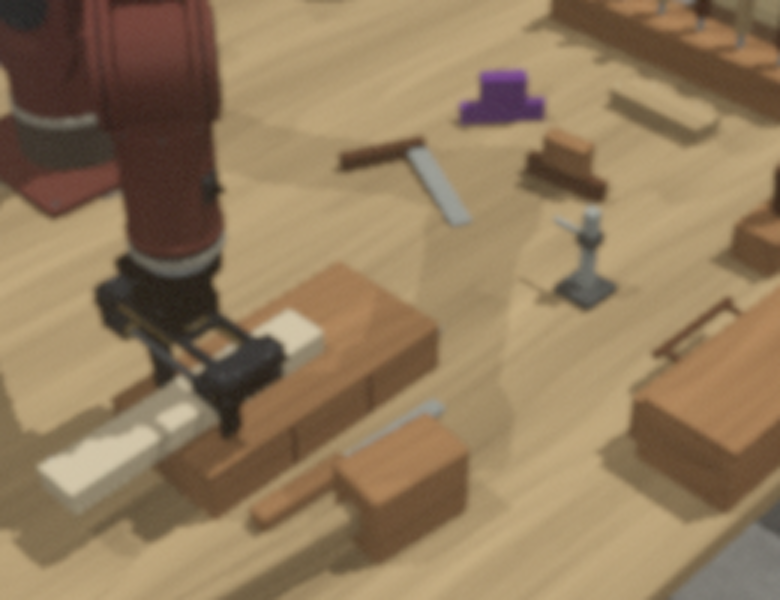

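The scraper stands on the bench again (crop 567,165), and the fingers straddle the board at about its centre. Gripping and sliding to just short of the mark.

```bash
python3 - <<'E'
from h import *
arm.grip(0.0,40); st("grip")
arm.line_to([.5438-.0052,.074,.0645],vel=.06); st("slid")
arm.wait(.3)
im=snapshot("top");cv2.imwrite("pics/raw_top2.png",im)
a=cv2.resize(im[145:205,180:280],None,fx=8,fy=8,interpolation=cv2.INTER_CUBIC)
cv2.imwrite("pics/t2.png",a)
E
```

```text
grip 22.95 [ 0.5438 -0.226   0.0645] w 49.5 F [-1.2  0.9 -0.4] g 39.9
slid 28.1 [0.5386 0.0739 0.0645] w 49.6 F [-0.1 -0.1 -1.7] g 39.9
```

View pics/t2.png

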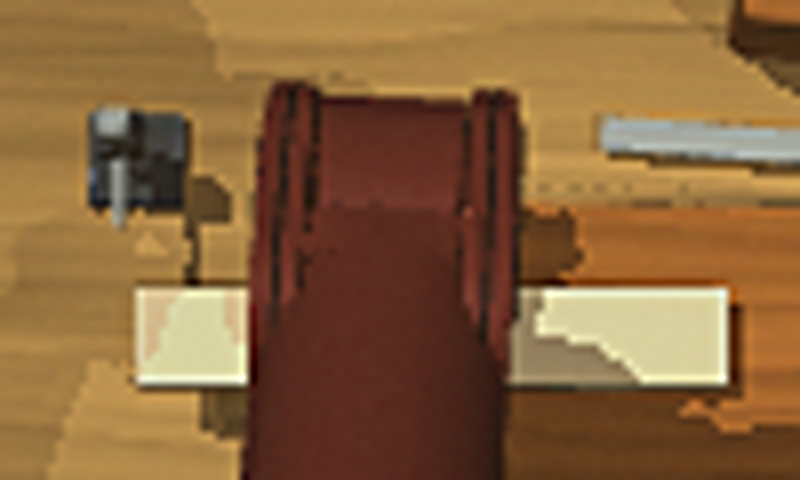

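The board's front edge is at t2 column 134 and its tail at 728; the pointer is centred on column 119. I'll refine these sub-pixel and cross-check with the scene camera.

```bash
python3 - <<'E'
from h import *
im=cv2.imread("pics/raw_top2.png").astype(float)
u=np.array([-np.sin(np.radians(.95)),np.cos(np.radians(.95))])
def edge(pr,c0): # half-level crossing by area
    hi,lo=max(pr.mean(),0),0
    return None
g=im[:,:,1]; 
r=slice(183,191)
B=im[r,:,0].mean(0) # blue separates board from wood
print("front",np.round(B[192:204]),"tail",np.round(B[264:278]))
f,l=B[192:196].mean(),B[198:201].mean(); xf=195.5+ (5-((B[196:201]-f)/(l-f)).sum())
f2,l2=B[264:269].mean(),B[273:277].mean(); xt=268.5+((B[269:274]-l2)/(f2-l2)).sum()
P=im[168:172,188:202].mean(2).mean(0);print("ptr",np.round(P),np.round(im[168:172,188:202,0].mean(0)))
w=np.clip(im[168:172,190:200,0].mean(0)-130,0,None);xp=190+(w*np.arange(10)).sum()/w.sum()
print(xf,xt,xp)
F=ray("top",[xf,186.5],.086)[:2]@u;T=ray("top",[xt,186.5],.086)[:2]@u;G=ray("top",[xp,169.5],.075)[:2]@u
print("front",F,"tail+.3",T+.3,"tip",G,"remaining",G-F,G-T-.3)
s=snapshot("scene");cv2.imwrite("pics/s4.png",cv2.resize(s[165:240,270:370],None,fx=8,fy=8,interpolation=cv2.INTER_CUBIC))
E
```

```text
front [ 68.  69.  66.  64.  68. 166. 146. 147. 156. 165. 163. 162.] tail [158. 158. 158. 156. 157. 163. 195.   6.  24.  49.  48.  47.  47.  48.]
ptr [125. 125. 127.  70.  50.  74. 142. 101.  51.  75.  58.  40.  42.  42.] [ 70.  70.  70.  58.  42.  58. 137.  93.  40.  58.  50.  30.  31.  32.]
196.2867203219316 270.2996342439136 194.0
front 0.2052157782206807 tail+.3 0.20564567299239744 tip 0.21787054502258157 remaining 0.012654766801900863 0.01222487203018413
```

View pics/s4.png

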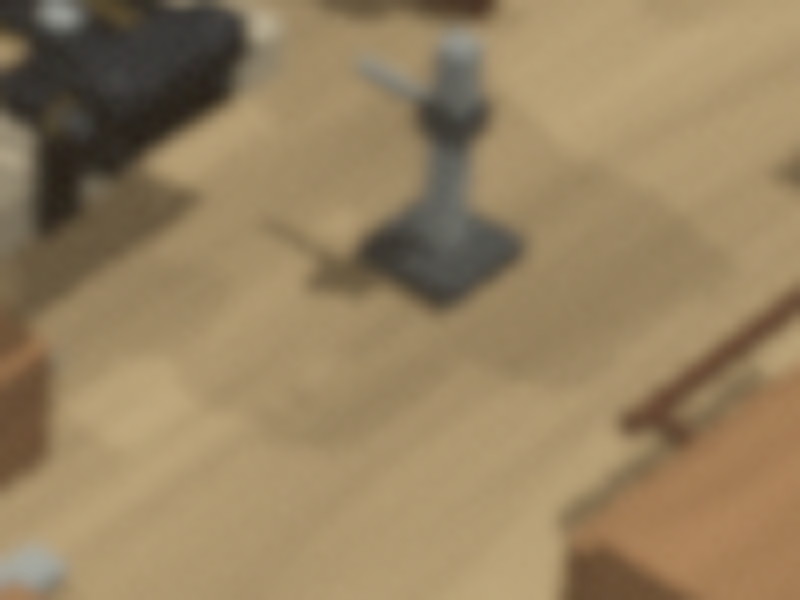

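```bash
python3 - <<'E'
from h import *
p=arm.get_eef_pos()
u=np.array([-np.sin(np.radians(.95)),np.cos(np.radians(.95))])
def look(n):
    im=snapshot("top").astype(float); B=im[183:191,:,0].mean(0); print(n,np.round(B[190:200]),"tail",np.round(B[262:274]),"ptr",np.round(im[168:172,190:199,0].mean(0)))
for d in (.0085,.0112):
    arm.line_to([p[0]+d*u[0],.0739+d*u[1],.0645],vel=.02);arm.wait(.3);look(d)
st("end"); s=snapshot("scene");cv2.imwrite("pics/s5.png",cv2.resize(s[140:260,200:360],None,fx=5,fy=5,interpolation=cv2.INTER_CUBIC))
E
```

```text
0.0085 [ 70.  67.  67.  62.  60. 163. 143. 148. 151. 162.] tail [158. 158. 158. 158. 157. 162. 195.   4.  25.  50.  48.  47.] ptr [ 70.  58.  42.  58. 135.  94.  41.  59.  50.]
0.0112 [ 68.  68.  65.  65. 134. 147. 145. 148. 157. 165.] tail [158. 159. 158. 158. 162. 170.  16.  25.  50.  47.  47.  47.] ptr [ 70.  57.  43.  58. 135.  94.  40.  58.  50.]
end 30.05 [0.5384 0.085  0.0645] w 49.6 F [ 0.2  0.6 -2.6] g 39.9
```

View pics/s5.png

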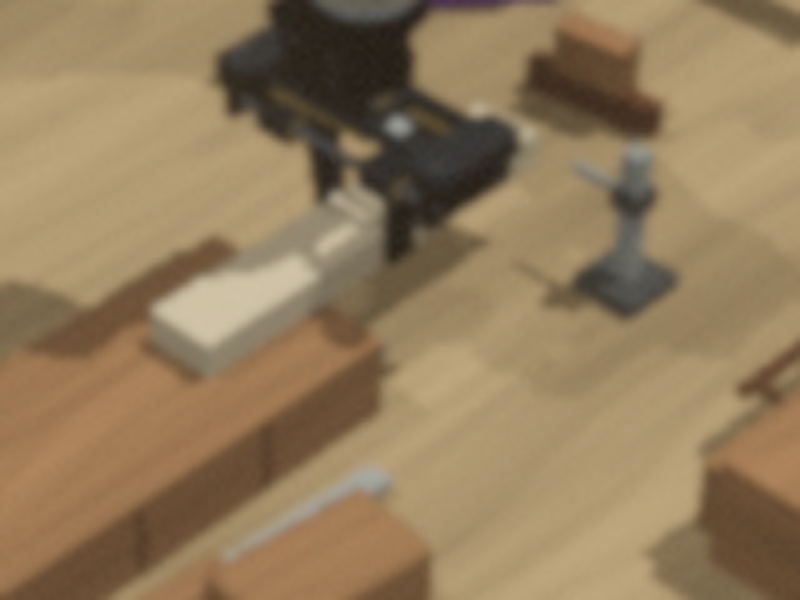

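Pixel edges now put the board front within about 1 mm of the pointer. The board lies flat, is clear of the gauge and is held at 40 N.

```bash
python3 - <<'E'
from plant import arm
print(arm.job_done())
E
```

```text
the job is handed in; nothing more can be done
None
```

I handed the job in, but the simulator didn't report a verdict: the chips are wiped off the block, the scraper is back on the bench, and the board is held flat on the block with its front end about 1 mm from the gauge pointer by my camera measurement.

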